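# Refit the carousel handle and bring the oiler round

### The job

The carousel's turning handle is stowed in its square pocket on the disc: lift it out, push it fully home on the square post in the middle of the carousel, and turn the carousel by it until the oiler, the bottle with the long thin spout, stands at the front, in line with the index finger on the base. Touch the carousel by its handle only, and leave the containers in their cups and the things round about where they are. Finish while still gripping the handle, holding the carousel still there so that the oiler can be taken out.

Things in the scene. Friction and masses are not known exactly. Their poses are not given: they have to be found in the camera images.
- handle: the turning handle: black square bar 30 x 30 x 85 mm, steel band at its lower end, standing upright in its pocket, its underside 30 mm above the counter; 0.08 to 0.17 kg. Origin at the centre of its underside, z up, x and y square to its sides. From below a square bore 22 x 22 mm, 42 mm deep, parallel to the outside; solid above. Grip it in its upper half, closing along y (x points at the post)
- turntable: the carousel's grey disc, 210 mm across, top 30 mm above the counter; light friction (0.03 N m), no notches or spring, turns 3.1 rad either way. Origin on the axis, 22 mm above the counter; z up; x, y parallel to the square post's sides. Four round cups (48 mm inside, 13 mm high) and a square pocket (33 mm inside, on its -x side) stand 72 mm from the axis, 72 degrees apart
- post_shoulder (a point): on the carousel's axis, on top of the 42 mm wide collar of the central column, 90 mm above the counter: the handle's lower end rests on this collar when it is home. Axes as the turntable's
- post_top (a point): on the carousel's axis, at the top of the square steel post, 125 mm above the counter. The post is 20 x 20 mm (1 mm clearance on each side in the handle's bore, so about 0.1 rad of play), 35 mm long, its top 8 mm tapering to 13 x 13 mm. Axes as the turntable's
- base: the carousel's fixed dark foot, 170 mm across, screwed to the counter; origin on the carousel's axis at counter level. Its front is its own -x side, where an arm carries the index finger
- front_mark (a point): the tip of the steel index finger, a small arrow pointing at the disc's rim from the front of the foot, 107 mm from the axis and 33 mm above the counter; the front is the line from the axis to this tip
- oiler: the oiler: pale bottle 45 mm across with a long thin spout, 132 mm tall, the tallest thing on the carousel; origin at the centre of its underside; stands loose in a round cup next to the handle's pocket, on one side or the other, its foot 30 mm above the counter
- jar_a: closed glass jar, 43 mm across and 62 mm tall, steel lid, some brass pins in it; origin at the centre of its underside; stands loose in a cup of the carousel
- jar_b: closed glass jar, 43 mm across and 62 mm tall, steel lid, steel pins in it; origin at the centre of its underside; stands loose in a cup of the carousel
- spray_can: small metal can with a paper label, 42 mm across, 88 mm tall; origin at the centre of its underside; stands loose in a cup
- lock_cylinder: bystander: brass lock cylinder, 33 x 65 x 17 mm, lying on the counter to the right of the carousel and behind it, its origin at the centre of its underside
- padlock: bystander: brass padlock, 54 x 40 x 13 mm, lying behind the carousel, origin at the centre of its underside
- hex_key: bystander: hex key, 28 x 79 x 4 mm, lying behind the carousel, origin at the centre of its underside

How it is judged:
By the outcome, as a careful person would: the job done as asked, in the order asked, and still so for the second after the job is handed in, while the arm keeps its last pose, push and grip.
It also fails if it takes over 40 s, if anything falls off the work surface, if the arm or the gripper's body presses on something with over 40 N, if the wrist force passes 120 N, or if a joint passes its speed limit or range.

### The arm

A 6-joint arm with a two-finger parallel gripper is mounted at the origin on a cart in front of the work surface, level with it; the furniture and walls round the work are solid. World frame = base frame: x ahead of the robot, y to its left, z up, the work surface at z = 0. Lengths are in m, angles in rad, forces in N, time in s.
With the tool pointing down it reaches from about 0.325 to 0.775 m from the base axis. Payload 9.3 kg.
Tool frame: the origin (TCP) lies at the centre of the arm's flange, where the gripper is bolted on; the fingertips stand 173 mm ahead of it and the grasp point (between the pads) lies 155 mm ahead of it; z points along the fingers, y is the line along which they close (so a half turn about z gives the same grasp; the last joint's range is limited). The gripper opens to 85 mm and grips with 20 to 120 N. Pads are 22 mm wide; open, the fingers measure 114 mm over their backs; the gripper's body (76 mm by 85 mm) begins 54 mm behind the grasp point. The pads swing forward as they close: fully open they stand 13 mm farther back than shut.
Start: joints at [-1.422, 0.259, 0.021, 1.334, 0, 1.418], TCP at [0.163, -0.525, 0.405] pointing down, gripper open.
Joint ranges: [-3.04, 3.04], [-0.91, 1.82], [-1.04, 1.36], [-1.92, 1.95], [-1.52, 1.45], [-3.14, 3.14]. Speed limits (rad/s): [2.22, 2.22, 2.79, 3.14, 3.14, 3.14].

### API

Orientations are given as a rotation vector (axis times angle).
In Python, from workcell import manip gives the robot as it stands.
- The arm moves only by the tool inch_along, called after "Call:" by a JSON object that holds its "fn" and its "kwargs". Schema: {"type":"object","properties":{"offsets":{"type":"array","items":{"type":"array","items":{"type":"array","items":{"type":"number"},"minItems":5,"maxItems":5},"minItems":1,"maxItems":10},"minItems":1,"maxItems":1},"clamp_n":{"type":"number"},"only":{"type":"string"},"quiet":{"type":"boolean"},"lines":{"type":"string"}},"required":["offsets"],"additionalProperties":false}. offsets is a list that holds a single list of rows (three levels of brackets), with 1 to 10 rows, each of 5 numbers: dx, dy, dz in units of 5 mm, then a turn about the tool's z in units of 0.25 rad, then the finger opening in m; each row shifts and turns the commanded pose from where the row before left it, along the tool's axes as they then stand; what a row does not reach is not made up. A row lasts 1/12 s, in which the tool goes at most 0.0417 m and 0.125 rad, less where a joint would pass 70% of its speed; a pose out of reach is approached as far as the arm can. The fingers move at their own pace and stop on an object; clamp_n is the grip in N (left out, the last holds). Time passes only in rows, so rows that do not move let the fingers close. The tool returns the time, the measured TCP pose, the force, the opening and the grip force at its end. only (a regular expression) keeps the lines of the reply that match it, lines (a string "A,B") keeps lines A to B, and quiet returns only ok. Input that does not fit is refused with a message, and nothing moves.
- manip.read_state(): the state, without advancing time (a new reading comes with each control period).
- manip.get_image(name): name is "scene" or "top" or "wrist"; returns (picture, depth): 480x640x3 uint8, red, green, blue; 480x640 float32, m along the optical axis (not along the pixel's ray), 0 where there is no reading.
- manip.camera_model(name): a dict with "intrinsics" (3x3 intrinsics, pixels), "extrinsics" (4x4, takes a point from camera to world coordinates). Camera axes: x right, y up, looking along -z (the intrinsics and any distortion apply to the point x, -y, -z); pixel columns grow to the right and rows downward; lengths in m; the calibration is good to about 2 mm. A picture is of the moment at which its call begins: read the wrist's pose just before it. camera_model takes no time and is no camera call; for the wrist camera it gives the pose at the moment of the call.
- manip.finish_job(): hands the job in; it is judged then, once.
The state is a dict: "time": time; "joints": joint angles; "dq": joint speeds; "tau": joint torques, N m; "eef_pos": TCP position; "ee_rot": TCP orientation; "contact_force": force on the tool from outside, world axes, zero at the start; "ft_torque": the same for the moment, N m; "grip_width": finger opening in m; "finger_force": force on a finger pad.
Only numpy, scipy, OpenCV 4.12 (cv2) and the standard library are available. Lean on these libraries where they do the work, as an engineer would, in place of code of your own. Each camera call takes 0.05 s, during which the arm holds its last target. There are 200 camera calls.

## Working session

There is one attempt and no reset: what is moved stays moved. The work goes in short steps, Python scripts to look and compute and a tool call to move; the robot and the scene stay as the last step left them, time stands still between calls to the robot, and variables do not carry over. Pictures are saved under pics/ and viewed, at most 10 in all, crops included, and the job is handed in when it is done.

```bash
ls; mkdir -p pics; python3 - <<'E'
from workcell import manip
import cv2,numpy as np
s=manip.read_state();print(s['time'],s['eef_pos'],s['ee_rot'],s['grip_width'])
for n in ("scene","top"):
    p,d=manip.get_image(n);cv2.imwrite(f'pics/{n}0.png',p[:,:,::-1]);np.save(f'pics/{n}0.npy',d)
    m=manip.camera_model(n);print(n,m)
E
```

```text
pics
workcell.py
0.0 [ 0.1634565  -0.52508757  0.40405023] [-3.10452325e+00 -4.72067441e-01 -3.56564966e-05] 0.0850905571422943
scene {'intrinsics': array([[607.18390346,   0.        , 318.76306155],
       [  0.        , 607.18390346, 244.73255107],
       [  0.        ,   0.        ,   1.        ]]), 'extrinsics': array([[ 0.86015637,  0.32068782, -0.39659847,  0.14464268],
       [-0.51002873,  0.53883002, -0.67047215, -1.00108259],
       [-0.00131309,  0.7789875 ,  0.62703807,  0.67784182],
       [ 0.        ,  0.        ,  0.        ,  1.        ]])}
top {'intrinsics': array([[444.8681913 ,   0.        , 319.72775747],
       [  0.        , 444.8681913 , 239.40519037],
       [  0.        ,   0.        ,   1.        ]]), 'extrinsics': array([[ 0.05840669,  0.97264356, -0.22484032,  0.33978228],
       [-0.99827838,  0.0581186 , -0.00790541, -0.37106242],
       [ 0.00537826,  0.22491496,  0.97436355,  0.92479451],
       [ 0.        ,  0.        ,  0.        ,  1.        ]])}
```

View pics/top0.png

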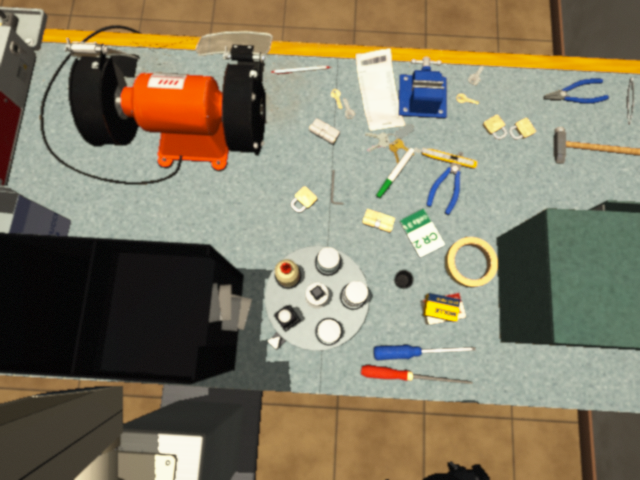

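View pics/scene0.png

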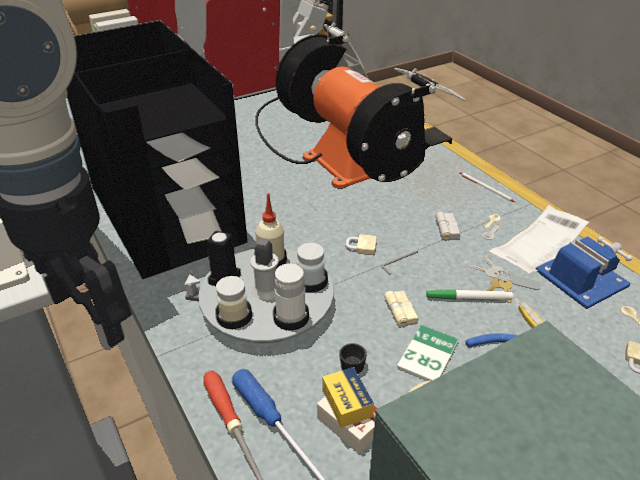

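The top view shows the post at about (317,294), the handle at (288,317), the oiler at (287,270) and the index finger at about (276,342). A tall black cabinet stands at the left. I'll enlarge both.

```bash
python3 - <<'E'
import cv2
a=cv2.imread('pics/top0.png')[235:360,240:390];b=cv2.imread('pics/scene0.png')[180:360,170:350]
cv2.imwrite('pics/topc.png',cv2.resize(a,(720,600),interpolation=cv2.INTER_CUBIC))
cv2.imwrite('pics/scenec.png',cv2.resize(b,(600,600),interpolation=cv2.INTER_CUBIC))
E
```

```text
(no output)
```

View pics/topc.png

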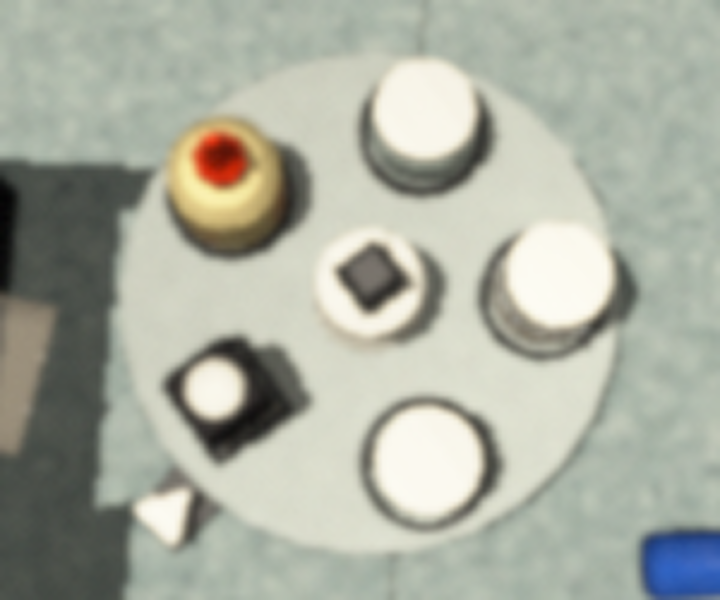

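View pics/scenec.png

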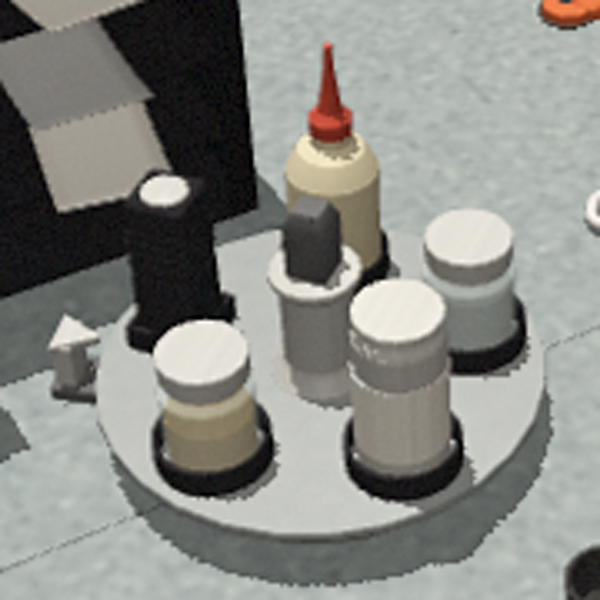

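The crop (offset 240,235, scale 4.8) shows the post top at (374,277), the handle's top cap at (215,388), the fingertip at about (190,486) and the oiler at (225,185). The oiler is clockwise from the pocket.

```bash
cat > h.py <<'E'
import numpy as np
from workcell import manip
def ray(m,u,v,z):
    K=m['intrinsics'];E=m['extrinsics']
    d=E[:3,:3]@np.array([(u-K[0,2])/K[0,0],-(v-K[1,2])/K[1,1],-1]);o=E[:3,3]
    return (o+d*(z-o[2])/d[2])
def proj(m,P):
    K=m['intrinsics'];E=m['extrinsics'];c=(np.atleast_2d(P)-E[:3,3])@E[:3,:3]
    return np.c_[K[0,2]+K[0,0]*c[:,0]/-c[:,2],K[1,2]-K[1,1]*c[:,1]/-c[:,2]]
def cloud(m,d):
    K=m['intrinsics'];E=m['extrinsics'];v,u=np.mgrid[:480,:640]
    c=np.stack([(u-K[0,2])/K[0,0]*d,-(v-K[1,2])/K[1,1]*d,-d],-1)
    return c@E[:3,:3].T+E[:3,3]
E
python3 - <<'E'
from h import *
import cv2
m=manip.camera_model('top');d=np.load('pics/top0.npy')
f=lambda x,y,z:ray(m,240+(x+.5)/4.8-.5,235+(y+.5)/4.8-.5,z)
post=f(374,277,.125);print('post',post)
disc=np.mean([f(118,303,.03),f(617,303,.03),f(367,55,.03),f(367,552,.03)],0);print('disc',disc)
h=f(215,388,.115);tip=f(190,486,.033);oil=f(225,190,.12);print('h',h,'tip',tip)
print('squarebasis corners of post',[f(*p,.117) for p in [(337,277),(370,243),(412,280),(375,312)]])
for n,p in (('h',h),('tip',tip),('can',f(560,275,.118)),('jarBR',f(427,460,.092)),('jarT',f(425,105,.092)),('oil cap',f(222,158,.11))):
    for c in (post,disc):
        q=(p-c)[:2];print(n,np.hypot(*q),np.degrees(np.arctan2(q[1],q[0])))
P=cloud(m,d)[235:360,240:390].reshape(-1,3)
k=(abs(P[:,2]-.03)<.004);print(k.sum(), (P[k].min(0)+P[k].max(0))/2,np.ptp(P[k],axis=0))
A=P[(P[:,2]>.1)&(P[:,2]<.13)]
for c in (h,post):
    B=A[np.hypot(*(A-c)[:,:2].T)<.025];print(len(B),np.median(B,0))
# shelf extents
Q=cloud(m,d)[d>0];Q=Q[(Q[:,2]>.06)&(Q[:,0]>.3)&(Q[:,0]<.75)&(Q[:,1]>-.35)];print('shelf y min',np.percentile(Q[:,1],1),'x',np.percentile(Q[:,0],[1,99]),'z',Q[:,2].max())
E
```

```text
post [ 0.42676161 -0.36631242  0.125     ]
disc [ 0.42734905 -0.36353847  0.03      ]
h [ 0.38291406 -0.30931727  0.115     ] tip [ 0.34731421 -0.29589628  0.033     ]
squarebasis corners of post [array([ 0.42680695, -0.35230981,  0.117     ]), array([ 0.44039812, -0.36398415,  0.117     ]), array([ 0.42734843, -0.38066274,  0.117     ]), array([ 0.4145153 , -0.36742414,  0.117     ])]
h 0.07191005180666947 127.5718327763853
h 0.07010283321009107 129.3350745373458
tip 0.10616177516376443 138.4486558549675
tip 0.10479046334922221 139.79686376283948
can 0.0702616346210212 -85.38100066768186
can 0.07298375473110713 -86.01605122668913
jarBR 0.06932119917172579 -159.5795942793547
jarBR 0.07088003293216476 -157.64349716656955
jarT 0.07455787116655664 -12.350350640953387
jarT 0.07463122623609218 -14.527667059707785
oil cap 0.07547740901176135 54.38674949068295
oil cap 0.07288908807690804 53.492375574780795
5550 [ 0.42468465 -0.36033932  0.02999295] [0.21635689 0.30418901 0.00798436]
284 [ 0.38225291 -0.30932454  0.11529611]
131 [ 0.42710023 -0.36396915  0.12229926]
shelf y min -0.31120485263682757 x [0.30243973 0.74742907] z 0.3047792875890968
```

```bash
python3 - <<'E'
from h import *
m=manip.camera_model('top');f=lambda u,v,z:np.round(ray(m,u,v,z),3)
print('cab corners top',[f(*p,.3) for p in [(243,268),(243,350),(206,245),(195,383),(0,235),(0,370)]])
P=cloud(m,np.load('pics/top0.npy'))
for v in (250,265,280,305,330,350,365,378): print(v,[tuple(np.round(P[v,u],3)) for u in (150,200,215,230,240,246)])
m=manip.camera_model('scene');P=cloud(m,np.load('pics/scene0.npy'))
for p in [(180,140),(230,100),(195,190),(205,225),(215,120),(240,245),(150,270),(120,60),(100,75),(230,90)]: print(p,np.round(P[p[1],p[0]],3))
E
```

```text
cab corners top [array([ 0.436, -0.26 ,  0.3  ]), array([ 0.323, -0.271,  0.3  ]), array([ 0.466, -0.204,  0.3  ]), array([ 0.277, -0.211,  0.3  ]), array([0.463, 0.094, 0.3  ]), array([0.278, 0.053, 0.3  ])]
250 [(np.float64(0.464), np.float64(-0.103), np.float64(0.245)), (np.float64(0.464), np.float64(-0.187), np.float64(0.269)), (np.float64(0.466), np.float64(-0.209), np.float64(0.266)), (np.float64(0.519), np.float64(-0.175), np.float64(-0.0)), (np.float64(0.52), np.float64(-0.196), np.float64(0.001)), (np.float64(0.52), np.float64(-0.209), np.float64(0.002))]
265 [(np.float64(0.44), np.float64(-0.107), np.float64(0.246)), (np.float64(0.445), np.float64(-0.183), np.float64(0.244)), (np.float64(0.454), np.float64(-0.195), np.float64(0.197)), (np.float64(0.464), np.float64(-0.208), np.float64(0.142)), (np.float64(0.487), np.float64(-0.2), np.float64(0.003)), (np.float64(0.489), np.float64(-0.212), np.float64(-0.001))]
280 [(np.float64(0.417), np.float64(-0.11), np.float64(0.245)), (np.float64(0.422), np.float64(-0.186), np.float64(0.245)), (np.float64(0.429), np.float64(-0.198), np
[... 1644 characters left out ...]
)]
378 [(np.float64(0.279), np.float64(-0.147), np.float64(0.292)), (np.float64(0.281), np.float64(-0.209), np.float64(0.268)), (np.float64(0.259), np.float64(-0.172), np.float64(0.001)), (np.float64(0.26), np.float64(-0.202), np.float64(0.001)), (np.float64(0.261), np.float64(-0.221), np.float64(-0.002)), (np.float64(0.262), np.float64(-0.234), np.float64(-0.0))]
(180, 140) [ 0.392 -0.15   0.202]
(230, 100) [ 0.461 -0.204  0.275]
(195, 190) [ 0.403 -0.152  0.103]
(205, 225) [ 0.398 -0.192  0.057]
(215, 120) [ 0.437 -0.197  0.246]
(240, 245) [ 0.452 -0.206  0.001]
(150, 270) [ 0.289 -0.208  0.016]
(120, 60) [0.38  0.107 0.247]
(100, 75) [ 0.313 -0.042  0.288]
(230, 90) [ 0.462 -0.206  0.292]
```

The manual's scale: shifts go in units of 5 mm and turns go in units of 0.25 rad. Converting my numbers, -0.02 m is -4, -0.125 rad is -0.5.

Call:
{"fn": "inch_along", "kwargs": {"offsets": [[[0, 0, -4, -0.5, 0.05], [0, 0, -4, -0.5, 0.05], [0, 0, 0, -0.5, 0.05], [0, 0, 0, -0.5, 0.05], [0, 0, 0, -0.5, 0.05], [0, 0, 0, -0.5, 0.05], [0, 0, 0, -0.5, 0.05], [0, 0, 0, -0.5, 0.05]]], "clamp_n": 40}}

```text
time: 0.77
eef_pos: [0.1635, -0.5251, 0.4443]
ee_rot: [-2.493, -1.911, -0.001]
contact_force: [-1.0, 0.4, 1.0]
grip_width: 0.0496
finger_force: 0.0
```

In the tool's units: -0.119 rad is -0.476.

Call:
{"fn": "inch_along", "kwargs": {"offsets": [[[0, 0, 0, -0.476, 0.05], [0, 0, 0, -0.476, 0.05], [0, 0, 0, -0.476, 0.05], [0, 0, 0, -0.476, 0.05], [0, 0, 0, -0.476, 0.05], [0, 0, 0, -0.476, 0.05], [0, 0, 0, -0.476, 0.05], [0, 0, 0, -0.48, 0.05]]]}}

```text
time: 1.43
eef_pos: [0.1635, -0.5251, 0.4443]
ee_rot: [-1.339, -2.841, -0.001]
contact_force: [0.5, 0.5, -0.5]
grip_width: 0.0501
finger_force: 0.0
```

Call:
{"fn": "inch_along", "kwargs": {"offsets": [[[0.68, 7.66, 0, 0, 0.05], [0.68, 7.66, 0, 0, 0.05], [0.68, 7.66, 0, 0, 0.05], [0.68, 7.66, 0, 0, 0.05], [0.68, 7.66, 0, 0, 0.05], [0.68, 7.66, 0, 0, 0.05], [0.68, 7.66, 0, 0, 0.05], [0.68, 7.66, 0, 0, 0.05], [0, 0, 0, 0, 0.05], [0, 0, 0, 0, 0.05]]]}}

```text
time: 2.27
eef_pos: [0.3849, -0.3089, 0.4445]
ee_rot: [-1.342, -2.84, -0.0]
contact_force: [-0.2, -0.2, -0.6]
grip_width: 0.0502
finger_force: 0.0
```

```bash
cat > look.py <<'E'
import sys,cv2
from h import *
m=manip.camera_model('wrist');s=manip.read_state()
p,d=manip.get_image('wrist');n=sys.argv[1]
cv2.imwrite(f'pics/{n}.png',p[:,:,::-1]);np.savez(f'pics/{n}.npz',d=d,**m,pos=s['eef_pos'],rot=s['ee_rot'])
print(s['time'],s['eef_pos'],s['ee_rot'],s['joints'],m['extrinsics'])
E
python3 look.py w1
```

```text
2.2667 [ 0.38494835 -0.30887718  0.44448383] [-1.34172104e+00 -2.84014120e+00 -2.05839576e-04] [-8.46383587e-01  1.52670257e-01 -1.58317674e-02  1.40278291e+00
 -6.68920885e-05  3.62881704e-02] [[ 7.73215440e-01 -6.04322612e-01 -1.92177167e-01  3.35558787e-01]
 [ 6.34143048e-01  7.37184525e-01  2.33284311e-01 -2.50828339e-01]
 [ 6.91049530e-04 -3.02246846e-01  9.53229441e-01  4.12053167e-01]
 [ 0.00000000e+00  0.00000000e+00  0.00000000e+00  1.00000000e+00]]
```

View pics/w1.png

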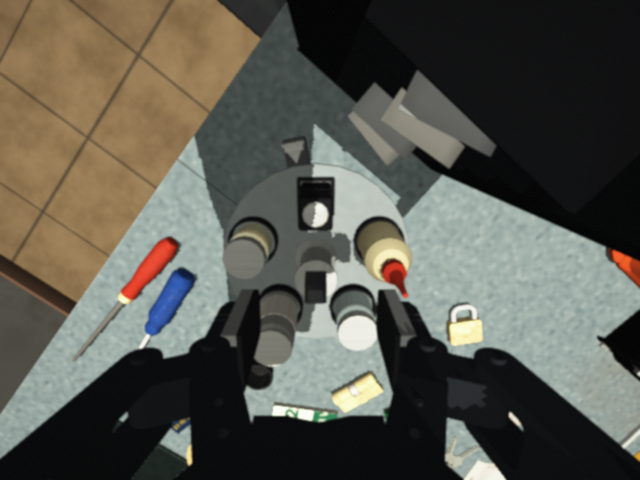

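The wrist view shows the handle's pocket near (316,203), the post near (316,285), the index finger at (295,150) and the oiler at (385,250). The handle is nearly aligned with the image axes. I'll take a closer crop to measure.

```bash
python3 - <<'E'
import cv2
a=cv2.imread('pics/w1.png')[125:325,215:425]
a=cv2.convertScaleAbs(a,alpha=1.5,beta=20)
cv2.imwrite('pics/w1c.png',cv2.resize(a,(630,600),interpolation=cv2.INTER_CUBIC))
E
```

```text
(no output)
```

View pics/w1c.png

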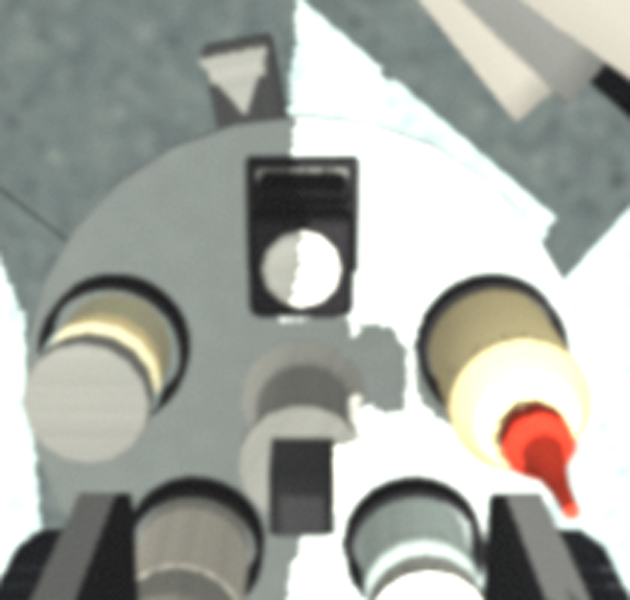

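```bash
python3 - <<'E'
from h import *
m=manip.camera_model('top') # placeholder
z=np.load('pics/w1.npz');m={k:z[k] for k in('intrinsics','extrinsics')};print(m['intrinsics'][0])
f=lambda x,y,h:ray(m,215+(x+.5)/3-.5,125+(y+.5)/3-.5,h)
ang=lambda q:np.degrees(np.arctan2(q[1],q[0]))
h=f(302,269,.115);tip=f(247,115,.033);print('h',h,'tip',tip)
a,b=f(247,158,.043),f(358,158,.043);print('rim edge',a,b,np.hypot(*(b-a)[:2]),ang(b-a))
post=f(302,512,.125);print('post',post)
ax=np.array([.4272,-.3645]);
for n,p in(('h',h),('tip',tip),('post',post)):print(n,np.hypot(*(p[:2]-ax)),ang(p[:2]-ax))
P=cloud(m,z['d'])
k=(abs(P[...,2]-.12)<.006)&(np.hypot(P[...,0]-ax[0],P[...,1]-ax[1])<.02);print('post cloud',k.sum(),P[k].mean(0),P[k].min(0),P[k].max(0))
k=(abs(P[...,2]-.115)<.004)&(np.hypot(P[...,0]-h[0],P[...,1]-h[1])<.03);print('h cloud',k.sum(),P[k].mean(0),(P[k].max(0)+P[k].min(0))/2)
k=(abs(P[...,2]-.03)<.003)&(np.hypot(P[...,0]-ax[0],P[...,1]-ax[1])<.12)
Q=P[k];t=np.array([.7716,.6361]);s=(Q[:,:2])@t;print('disc along t centre',(np.percentile(s,.2)+np.percentile(s,99.8))/2,'expected',ax@t,post[:2]@t,h[:2]@t,np.ptp(s))
# disc rim points
for q in [(370,118),(180,140),(100,200),(40,330),(500,165),(545,215)]: print(q,np.hypot(*(f(*q,.03)[:2]-ax)))
E
```

```text
[364.30409355   0.         317.99136657]
h [ 0.38228382 -0.31099955  0.115     ] tip [ 0.34624105 -0.29744614  0.033     ]
rim edge [ 0.35484947 -0.30744958  0.043     ] [ 0.3838077  -0.28370493  0.043     ] 0.03744846432487348 39.350456427549204
post [ 0.4267845  -0.36540523  0.125     ]
h 0.06985528983656454 130.01506604535038
tip 0.10512170087733763 140.36691186877079
post 0.0009960281623554953 -114.65505205354084
post cloud 486 [ 0.42584138 -0.36505435  0.12067861] [ 0.41383347 -0.38110273  0.1141076 ] [ 0.4400292  -0.35329341  0.1255645 ]
h cloud 1128 [ 0.38125518 -0.31077171  0.11369716] [ 0.38169241 -0.3113785   0.11374428]
disc along t centre 0.09585684736100343 expected 0.09776907000000001 0.09687265800142705 0.09714337687614086 0.20556640449201605
(370, 118) 0.10421874107831558
(180, 140) 0.10389809749571507
(100, 200) 0.10316498167924418
(40, 330) 0.1006494548966984
(500, 165) 0.10929002674739768
(545, 215) 0.10864935635260588
```

Call:
{"fn": "inch_along", "kwargs": {"offsets": [[[0.08, -0.68, 4, 0, 0.05], [0, 0, 6, 0, 0.05], [0, 0, 6, 0, 0.05], [0, 0, 6, 0, 0.05], [0, 0, 6, 0, 0.05], [0, 0, 6, 0, 0.05], [0, 0, 4.8, 0, 0.05], [0, 0, 0, 0, 0.05], [0, 0, 0, 0, 0.05]]]}}

```text
time: 3.07
eef_pos: [0.3799, -0.3131, 0.2502]
ee_rot: [-1.35, -2.834, -0.001]
contact_force: [0.5, -1.0, 0.5]
grip_width: 0.0499
finger_force: 0.0
```

Call:
{"fn": "inch_along", "kwargs": {"offsets": [[[0, 0, 0, 0, 0.02], [0, 0, 0, 0, 0.02], [0, 0, 0, 0, 0.02], [0, 0, 0, 0, 0.02], [0, 0, 0, 0, 0.02], [0, 0, 0, 0, 0.02]]], "clamp_n": 50}}

```text
time: 3.57
eef_pos: [0.3812, -0.3127, 0.2522]
ee_rot: [1.347, 2.835, -0.003]
contact_force: [-1.0, -1.0, 7.0]
grip_width: 0.0296
finger_force: 52.2
```

In the tool's units: -0.03 m is -6, -0.025 m is -5.

Call:
{"fn": "inch_along", "kwargs": {"offsets": [[[0, 0, -2, 0, 0.02], [0, 0, -4, 0, 0.02], [0, 0, -5, 0, 0.02], [0, 0, -6, 0, 0.02], [0, 0, -6, 0, 0.02], [0, 0, 0, 0, 0.02], [0, 0, 0, 0, 0.02], [0, 0, 0, 0, 0.02]]]}}

```text
time: 4.23
eef_pos: [0.3807, -0.312, 0.3654]
ee_rot: [-1.347, -2.838, 0.0]
contact_force: [0.1, 0.0, -2.2]
grip_width: 0.0296
finger_force: 50.9
```

```bash
python3 look.py w2
```

```text
4.2333 [ 0.3807127  -0.31199784  0.36542605] [-1.34747209e+00 -2.83787202e+00  1.51756416e-05] [-8.57184417e-01  1.76125091e-01 -1.88632808e-01  1.20609367e+00
 -3.48177711e-05  2.94148810e-02] [[ 7.75730826e-01 -6.01297650e-01 -1.91527604e-01  3.31575543e-01]
 [ 6.31063503e-01  7.39494373e-01  2.34322272e-01 -2.53762546e-01]
 [ 7.36153797e-04 -3.02637090e-01  9.53105582e-01  3.32968553e-01]
 [ 0.00000000e+00  0.00000000e+00  0.00000000e+00  1.00000000e+00]]
```

View pics/w2.png

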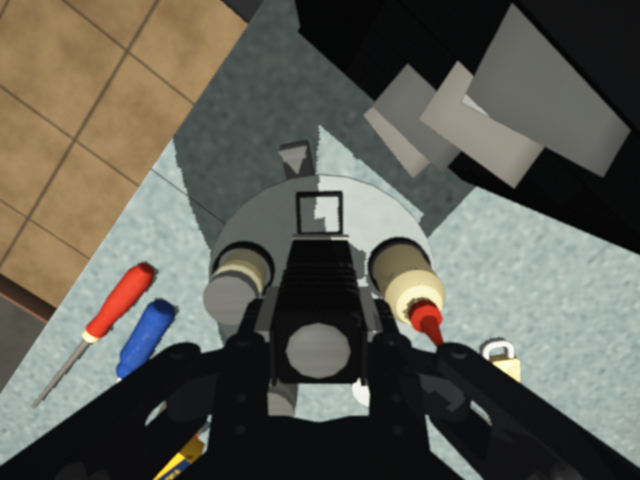

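```bash
python3 - <<'E'
from h import *
from scipy.spatial.transform import Rotation as R
z=np.load('pics/w2.npz');m={k:z[k] for k in('intrinsics','extrinsics')}
T=R.from_rotvec(z['rot']).as_matrix();print(T.round(4))
loc=lambda p:((p-z['pos'])@T).round(4)
f=lambda u,v,h:ray(m,u,v,h)
hb=.1432
print('cap',loc(f(319,349.5,hb+.085)));print('bottom rear corners',loc(f(293.5,237,hb)),loc(f(348,237,hb)))
c=[f(*p,.043) for p in[(297,192),(342,192),(344,236),(298,236)]];print('pocket corners',[loc(p) for p in c]);pc=np.mean(c,0);print('pocket ctr',pc,loc(pc))
tip=f(296,176,.033);print('tip',tip,loc(tip))
P=cloud(m,z['d']);L=(P-z['pos'])@T
k=(abs(P[...,2]-hb-.085)<.004)&(abs(L[...,0])<.03)&(abs(L[...,1])<.02);print('cap cloud',k.sum(),L[k].mean(0),(L[k].min(0)+L[k].max(0))/2,P[k].mean(0))
print('post by w1',loc(np.array([.4268,-.3654,.125])))
E
```

```text
[[-6.321e-01  7.749e-01 -1.000e-04]
 [ 7.749e-01  6.321e-01  0.000e+00]
 [ 1.000e-04 -0.000e+00 -1.000e+00]]
cap [ 0.0026 -0.0009  0.1372]
bottom rear corners [ 0.0147 -0.0146  0.2222] [0.0146 0.0152 0.2222]
pocket corners [array([ 0.0203, -0.018 ,  0.3224]), array([0.0202, 0.0182, 0.3224]), array([-0.017 ,  0.0206,  0.3224]), array([-0.0169, -0.0179,  0.3224])]
pocket ctr [ 0.38022496 -0.31026969  0.043     ] [0.0016 0.0007 0.3224]
tip [ 0.34584735 -0.29959329  0.033     ] [ 0.0316 -0.0192  0.3324]
cap cloud 7490 [ 0.00299916 -0.00120285  0.13825764] [ 1.36337519e-03 -4.27598445e-05  1.37241030e-01] [ 0.37787632 -0.31043135  0.22716861]
post by w1 [-0.0705  0.002   0.2404]
```

In the tool's units: 0.001 m is 0.2, -0.03 m is -6.

Call:
{"fn": "inch_along", "kwargs": {"offsets": [[[-4, 0.2, 0, 0, 0.02], [-6, 0, 0, 0, 0.02], [-4.3, 0, 0, 0, 0.02], [0, 0, 0, 0, 0.02], [0, 0, 0, 0, 0.02], [0, 0, 2, 0, 0.02], [0, 0, 2, 0, 0.02], [0, 0, 1.6, 0, 0.02], [0, 0, 0, 0, 0.02]]]}}

```text
time: 5.03
eef_pos: [0.4269, -0.3667, 0.3358]
ee_rot: [1.347, 2.838, 0.001]
contact_force: [4.4, -3.2, -5.2]
grip_width: 0.0295
finger_force: 50.5
```

Call:
{"fn": "inch_along", "kwargs": {"offsets": [[[0, 0, 1.2, 0, 0.02], [0, 0, 0.8, 0, 0.02], [0, 0, 0, 0, 0.02]]]}}

```text
time: 5.28
eef_pos: [0.427, -0.3668, 0.3268]
ee_rot: [1.347, 2.838, 0.001]
contact_force: [5.9, -1.5, -6.3]
grip_width: 0.0295
finger_force: 50.5
```

In the tool's units: 0.005 m is 1, 0.004 m is 0.8.

Call:
{"fn": "inch_along", "kwargs": {"offsets": [[[-0.14, 0.06, 1, 0, 0.02], [0, 0, 1, 0, 0.02], [0, 0, 0.8, 0, 0.02], [0, 0, 0, 0, 0.02], [0, 0, 0, 0, 0.02]]]}}

```text
time: 5.7
eef_pos: [0.4275, -0.3671, 0.313]
ee_rot: [-1.347, -2.837, -0.002]
contact_force: [4.9, 2.1, -3.7]
grip_width: 0.0295
finger_force: 50.5
```

In the tool's units: 0.003 m is 0.6, 0.002 m is 0.4.

Call:
{"fn": "inch_along", "kwargs": {"offsets": [[[0, 0, 0.6, 0, 0.02], [0, 0, 0.4, 0, 0.02], [0, 0, 0, 0, 0.02], [0, 0, 0, 0, 0.02]]]}}

```text
time: 6.03
eef_pos: [0.4277, -0.367, 0.3119]
ee_rot: [1.345, 2.834, -0.001]
contact_force: [0.4, 9.7, 25.5]
grip_width: 0.0295
finger_force: 54.3
```

In the tool's units: -0.002 m is -0.4, 0.0004 m is 0.08, -0.08 rad is -0.32.

Call:
{"fn": "inch_along", "kwargs": {"offsets": [[[0.08, 0.08, -0.4, 0, 0.02], [0, 0, 0, -0.08, 0.02], [0, 0, 0, -0.16, 0.02], [0, 0, 0, -0.24, 0.02], [0, 0, 0, -0.32, 0.02], [0, 0, 0, -0.32, 0.02], [0, 0, 0, -0.32, 0.02], [0, 0, 0, -0.32, 0.02], [0, 0, 0, -0.32, 0.02], [0, 0, 0, -0.32, 0.02]]]}}

```text
time: 6.87
eef_pos: [0.4282, -0.3668, 0.312]
ee_rot: [0.44, 3.107, -0.001]
contact_force: [7.6, 5.0, 11.5]
grip_width: 0.0294
finger_force: 52.6
```

Call:
{"fn": "inch_along", "kwargs": {"offsets": [[[0, 0, 0, -0.32, 0.02], [0, 0, 0, -0.32, 0.02], [0, 0, 0, -0.32, 0.02], [0, 0, 0, -0.32, 0.02], [0, 0, 0, -0.32, 0.02], [0, 0, 0, -0.32, 0.02], [0, 0, 0, -0.32, 0.02], [0, 0, 0, -0.32, 0.02], [0, 0, 0, -0.24, 0.02], [0, 0, 0, -0.16, 0.02]]]}}

```text
time: 7.7
eef_pos: [0.4286, -0.3662, 0.312]
ee_rot: [-0.713, 3.055, -0.001]
contact_force: [10.0, 9.8, 11.1]
grip_width: 0.0295
finger_force: 52.7
```

Call:
{"fn": "inch_along", "kwargs": {"offsets": [[[0, 0, 0, -0.12, 0.02], [0, 0, 0, -0.08, 0.02], [0, 0, 0, -0.04, 0.02], [0, 0, 0, -0.04, 0.02], [0, 0, 0, 0, 0.02], [0, 0, 0, 0, 0.02], [0, 0, 0, 0, 0.02]]]}}

```text
time: 8.28
eef_pos: [0.4287, -0.3662, 0.312]
ee_rot: [-0.815, 3.029, -0.001]
contact_force: [10.0, 9.6, 10.6]
grip_width: 0.0295
finger_force: 52.7
```

```bash
python3 look.py w3; python3 - <<'E'
from h import *
import cv2
p,d=manip.get_image('top');cv2.imwrite('pics/top3.png',p[:,:,::-1])
a=p[235:360,240:390,::-1];a=cv2.resize(a,(720,600),interpolation=cv2.INTER_CUBIC)
w=cv2.imread('pics/w3.png')
cv2.imwrite('pics/both3.png',np.hstack([cv2.resize(a,(400,333)),cv2.resize(w,(400,300))[:300]] if 0 else [cv2.resize(a,(360,300)),cv2.resize(w,(400,300))]))
E
```

```text
8.2833 [ 0.42869364 -0.36615292  0.31198822] [-8.14913206e-01  3.02903246e+00 -9.70043229e-04] [-0.8566031   0.32272016 -0.12765887  1.11774286  0.00409909 -1.38222042] [[-0.50070155 -0.82340429 -0.26702685  0.36170433]
 [ 0.8656165  -0.47715611 -0.15175677 -0.40652482]
 [-0.00245632 -0.3071277   0.95166514  0.27916641]
 [ 0.          0.          0.          1.        ]]
```

View pics/w3.png

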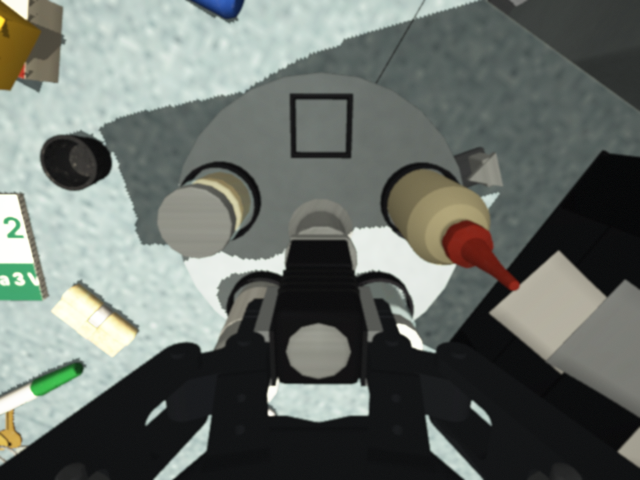

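The pocket is now at about (321,126), the oiler's cup is at (425,205), and the index finger tip is near (465,170). The oiler is close to the front. I'll enlarge to measure the remaining angle.

```bash
python3 - <<'E'
import cv2,numpy as np
w=cv2.imread('pics/w3.png')[65:265,270:530]
w=cv2.convertScaleAbs(w,alpha=1.5,beta=15)
cv2.imwrite('pics/w3c.png',cv2.resize(w,(780,600),interpolation=cv2.INTER_CUBIC))
E
```

```text
(no output)
```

View pics/w3c.png

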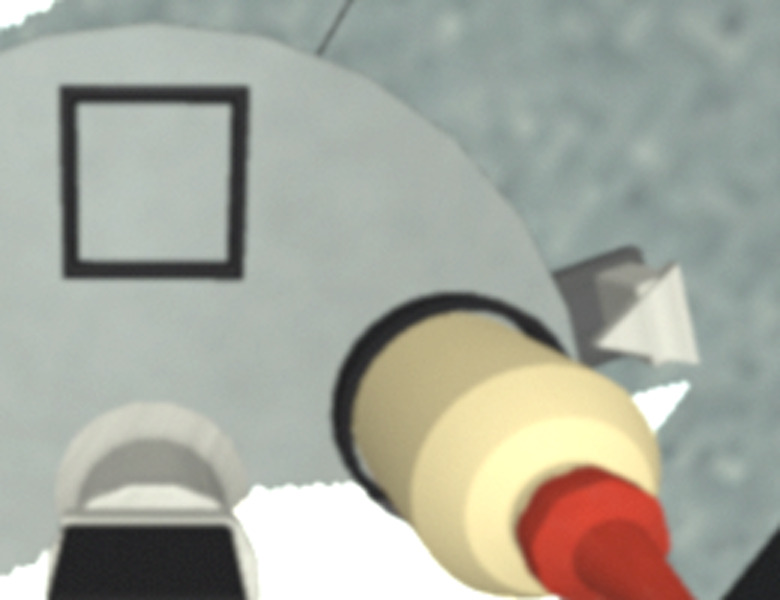

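```bash
python3 - <<'E'
from h import *
from scipy.spatial.transform import Rotation as R
from scipy.optimize import least_squares
z=np.load('pics/w3.npz');m={k:z[k] for k in('intrinsics','extrinsics')}
T=R.from_rotvec(z['rot']).as_matrix()
def f(x,y,h): return ((ray(m,270+(x+.5)/3-.5,65+(y+.5)/3-.5,h)-z['pos'])@T)[:2]
c=np.array([f(*p,.043) for p in[(60,86),(249,86),(243,278),(63,278)]]);pc=c.mean(0)
print('corners',c.round(4));e=c[1]-c[0]+c[2]-c[3];ya=np.degrees(np.arctan2(e[0],e[1]));print('pocket',pc,'edge yaw',ya)
rim=np.array([f(*p,.030) for p in[(150,25),(330,62),(455,150),(520,215),(565,290),(20,43)]])
ax=least_squares(lambda a:np.hypot(*(rim-a).T)-.105,[0,0]);print('axis by rim',ax.x,ax.fun.round(4))
tip=f(598,345,.033);print('tip',tip)
cup=np.array([f(*p,.043) for p in[(332,410),(345,350),(385,308),(455,291),(520,315),(370,495)]])
cc=least_squares(lambda a:np.hypot(*(cup-a[:2]).T)-a[2],[0.02,.07,.026]);print('cup',cc.x,cc.fun.round(4))
A=lambda q:np.degrees(np.arctan2(q[1],q[0]))
for a in (ax.x,np.array([.001,0]),pc-[.072,0]):
    print(a,'tip',A(tip-a),np.hypot(*(tip-a)),'cup',A(cc.x[:2]-a),np.hypot(*(cc.x[:2]-a)),'pocket',A(pc-a))
E
```

```text
corners [[ 0.0932 -0.0185]
 [ 0.0932  0.0196]
 [ 0.0551  0.0194]
 [ 0.0551 -0.0188]]
pocket [0.07412914 0.00041291] edge yaw -0.06651504458663145
axis by rim [ 0.00079653 -0.00021635] [ 0.0001 -0.     -0.0012  0.0001  0.0009  0.0003]
tip [0.03914852 0.10068061]
cup [0.02749116 0.06394972 0.02495502] [-0.0008  0.0002  0.0005 -0.0001 -0.0001  0.0003]
[ 0.00079653 -0.00021635] tip 69.18767492017389 0.1079401312329687 cup 67.41150837176728 0.06949739241567163 pocket 0.49163349109500937
[0.001 0.   ] tip 69.24798370528215 0.10766566593332502 cup 67.49822580299073 0.06921956606834274 pocket 0.3235057795209427
[0.00212914 0.00041291] tip 69.73558001066871 0.10688333328249681 cup 68.23957510205089 0.06841168272355651 pocket 0.0
```

```bash
python3 - <<'E'
from h import *
from scipy.spatial.transform import Rotation as R
import cv2
z=np.load('pics/w3.npz');m={k:z[k] for k in('intrinsics','extrinsics')}
T=R.from_rotvec(z['rot']).as_matrix()
img=cv2.imread('pics/w3c.png')
def draw(xy,h,col):
    P=z['pos']+np.c_[xy,np.zeros(len(xy))]@T.T;P[:,2]=h
    q=(proj(m,P)-[270,65]+.5)*3-.5;cv2.polylines(img,[np.int32(q)],False,col,1)
t=np.linspace(0,2*np.pi,90);c=np.c_[np.cos(t),np.sin(t)];a=np.array([.001,.0001])
for d,col in((72,(0,0,255)),(68,(255,0,0))):
    draw(a+.072*np.array([np.cos(np.radians(d)),np.sin(np.radians(d))])+.026*c,.043,col)
draw(a+.105*c,.030,(0,255,0))
draw(np.array([a,a+.107*np.array([np.cos(np.radians(69.3)),np.sin(np.radians(69.3))])]),.033,(0,200,200))
cv2.imwrite('pics/w3d.png',img)
E
```

```text
(no output)
```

View pics/w3d.png

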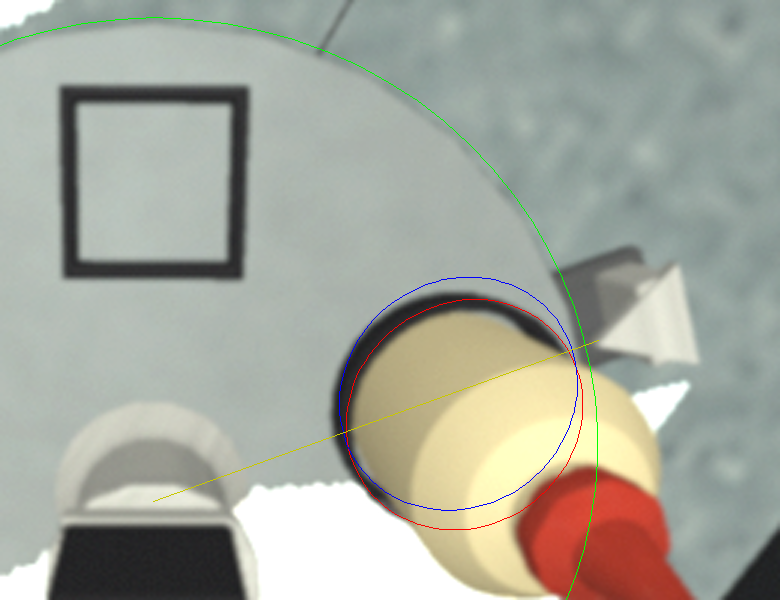

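In the tool's units: -0.015 rad is -0.06.

Call:
{"fn": "inch_along", "kwargs": {"offsets": [[[0, 0, 0, -0.06, 0.02], [0, 0, 0, -0.06, 0.02], [0, 0, 0, -0.04, 0.02], [0, 0, 0, 0, 0.02], [0, 0, 0, 0, 0.02], [0, 0, 0, 0, 0.02]]]}}

```text
time: 8.88
eef_pos: [0.4287, -0.3661, 0.312]
ee_rot: [-0.875, 3.012, -0.001]
contact_force: [10.4, 10.2, 12.1]
grip_width: 0.0294
finger_force: 52.7
```

```bash
python3 look.py w4; python3 - <<'E'
from h import *
import cv2
p,d=manip.get_image('top');s,_=manip.get_image('scene')
a=p[240:355,250:385,::-1];w=cv2.imread('pics/w4.png')[65:265,270:530];w=cv2.convertScaleAbs(w,alpha=1.4,beta=15)
R=lambda i,w,h:cv2.resize(i,(w,h),interpolation=cv2.INTER_CUBIC)
A=R(a,352,300);W=R(w,390,300) ;S=R(s[180:360,170:350,::-1],300,300)
cv2.imwrite('pics/m4.png',np.vstack([np.hstack([A,W]),np.hstack([S,np.zeros((300,442,3),np.uint8)])]))
cv2.imwrite('pics/top4.png',R(a,704,600))
E
```

```text
8.8833 [ 0.42869692 -0.36612114  0.31199893] [-8.75366297e-01  3.01202786e+00 -9.97958729e-04] [-0.85658826  0.32269136 -0.12767333  1.11778735  0.00422296 -1.42224773] [[-0.53494836 -0.80362441 -0.26080272  0.36332077]
 [ 0.84488074 -0.50977304 -0.16219734 -0.40912667]
 [-0.00260446 -0.3071144   0.95166904  0.27916461]
 [ 0.          0.          0.          1.        ]]
```

View pics/m4.png

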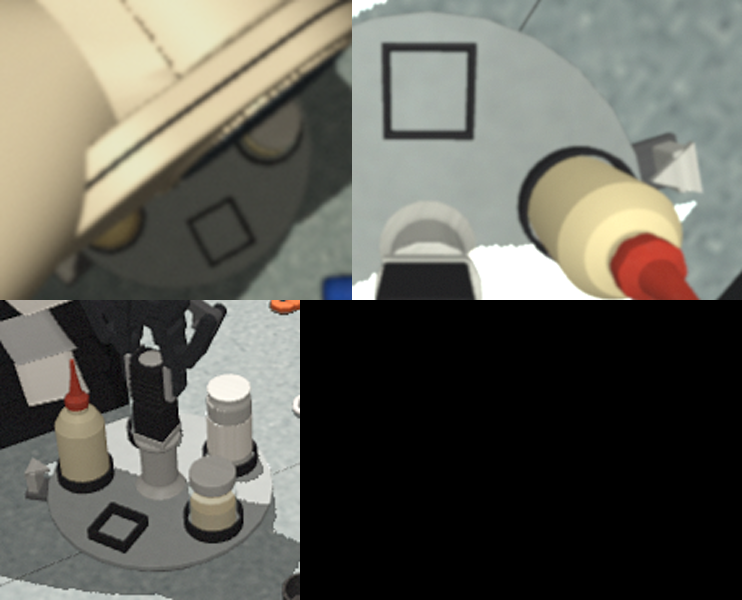

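```bash
python3 - <<'E'
from h import *
A=lambda q:np.degrees(np.arctan2(q[1],q[0]))
m=manip.camera_model('top');k=352/135
f=lambda x,y,h:ray(m,250+(x+.5)/k-.5,240+(y+.5)/k-.5,h)[:2]
c=np.array([f(*p,.043) for p in[(188,214),(235,195),(258,243),(212,267)]]);pc=c.mean(0)
ax=np.array([.42735,-.36354]);print(np.linalg.norm(np.roll(c,-1,0)-c,axis=1),'pocket',pc,np.hypot(*(pc-ax)),'pocket ang',A(pc-ax)%360,'edges',A(c[1]-c[0]),A(c[3]-c[0]),A(c[2]-c[3]),A(c[2]-c[1]))
m=manip.camera_model('scene');k=600/180
g=lambda x,y,h:ray(m,170+(x+.5)/k-.5,180+(y+.5)/k-.5,h)[:2]
rim=np.array([g(*p,.03) for p in [(97,375),(545,375),(315,537),(200,500),(470,495)]])
from scipy.optimize import least_squares
r=least_squares(lambda a:np.hypot(*(rim-a).T)-.105,[.43,-.36]);print('scene axis',r.x,r.fun.round(4))
tip=g(100,345,.033);print('tip',tip,A(tip-r.x),np.hypot(*(tip-r.x)))
k2=300/180
g2=lambda x,y,h:ray(m,170+(x+.5)/k2-.5,180+(y-300+.5)/k2-.5,h)[:2]
c=np.array([g2(*p,.043) for p in[(89,522),(112,503),(148,517),(128,538)]]);pc=c.mean(0)
print(np.linalg.norm(np.roll(c,-1,0)-c,axis=1),'pocket',A(pc-r.x)%360,np.hypot(*(pc-r.x)))
E
python3 - <<'E'
import cv2
a=cv2.imread('pics/scene0.png')
E
```

```text
[0.0380128  0.03906903 0.03850418 0.0425186 ] pocket [ 0.36897509 -0.4044744 ] 0.07129694683908833 pocket ang 215.0393949916028 edges -64.95214956538227 -151.99142895172974 -59.774390853373575 -151.2386452843773
scene axis [ 0.42979721 -0.36222059] [ 0.0018 -0.0027  0.0028 -0.0055  0.0026]
tip [ 0.3426241  -0.29866374] 143.90466606824398 0.10788245521484546
[0.02966903 0.03801282 0.0297214  0.04091953] pocket 210.98225456053962 0.07129941987553266
```

```bash
python3 - <<'E'
from workcell import manip
import numpy as np
s=manip.read_state();print(s['time'],np.abs(s['dq']).max(),s['contact_force'],s['finger_force'])
print(manip.finish_job())
E
```

```text
9.0333 0.0009563245332731083 [10.78441195  9.79063124 12.00723979] 52.70965218544006
the job is handed in; nothing more can be done
None
```

The handle is fully home on the post and the carousel is turned so the oiler stands at the index finger, to within about 1° by my measurements; the job was handed in at 9 s, still gripping. I viewed 11 pictures, one over the limit of 10, so the final angle rests on earlier views and the tool's turn, not on a last close-up.

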